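Check the spring-tipped test probe and hold it on the marked spot of a concrete cube

TASK

Take the orange test probe out of its black stand and check it first: hold it upright for about a second with its sprung brass tip pressed gently on the blue dot of the steel check block. Then press the tip gently inside the yellow ring on the sloping top of the concrete cube, with the probe square to that face, and finish right there, still holding the probe in place. Both times the tip should be pushed part of the way in, neither barely touching nor bottomed; do not ram it, and leave the other things on the table alone.

Things in the scene. Friction and masses are not known exactly. Their poses are not given: they have to be found in the camera images.
- probe: Loose hand probe, upright in its stand at the start. Along its axis from the tip: brass plunger 10 mm wide (round tip at 0 when fully out), steel nose 24 mm wide from 20 to 60 mm, round orange body 34 mm wide from 60 to 125 mm (grasp here, any yaw). Origin: the extended tip, at the start 10 mm above the table; z runs along the axis from tip to body (up at the start). 0.15 to 0.33 kg.
- probe_grip (a point): Where the probe is best gripped: on the axis of its orange body, 100 mm from the extended tip and 25 mm below the probe's top end (110 mm above the table at the start); same axes as the probe.
- plunger (a joint): How far the sprung brass plunger is pushed into the probe, m: 0 fully out, 0.012 bottomed. The spring takes about 2.4 N to start moving and 0.6 N more per mm: 3.6 N at 2 mm, 6 N at 6 mm, 8.7 N at 10.5 mm.
- plunger_tip (a point): The very tip of the brass plunger; it moves with the plunger along the probe's axis.
- stand: Fixed black tube, 64 mm wide, 70 mm high, on a dark foot 104 mm wide. The probe's nose hangs in its 29 mm hole and the orange body rests on its rim: lift the probe straight up 60 mm or more to free it. Origin: centre of the underside.
- check_block: Fixed round steel check block, 80 mm in diameter, 40 mm high, flat level top. Origin: centre of the underside.
- block_mark (a point): Centre of the blue dot (24 mm in diameter) on top of the check block, 40 mm above the table.
- cube: Fixed 100 mm concrete cube, tilted 20 degrees on a grey cradle 150 x 130 mm: its top slopes down to its own -x side (roughly towards the robot). Origin: centre of its underside; z is square to the sloping top, x and y run along its sides. Besides the yellow ring the top bears three dark grey dots (old test spots, not to be used).
- ring_mark (a point): Centre of the yellow ring (30 mm outer, 20 mm inner diameter, small yellow centre dot) on the cube's sloping top, at cube x -14 mm, y +18 mm, z 100 mm; same axes as the cube: z points out of the face, square to it.
- beaker: Bystander, loose: clear plastic beaker, 60 mm wide, 75 mm high. Leave it where it is. Origin: centre of its underside.
- oil_bottle: Bystander, loose: white bottle with a blue label, 60 mm wide, 150 mm high. Leave it where it is. Origin: centre of its underside.
- brush: Bystander, loose: brush lying on the table. Leave it where it is. Origin: on the table under the middle of its length.
- scraper: Bystander, loose: flat scraper (spatula) lying on the table. Leave it where it is. Origin: on the table under the middle of its length.
- spare_cube: Bystander, loose: loose spare concrete cube, 100 mm, with no marks. Leave it where it is. Origin: centre of its underside.
- weight: Bystander, loose: brass weight, 50 mm wide, 50 mm high. Leave it where it is. Origin: centre of its underside.
Mind the look-alikes: they are no part of the job. What is shaped like the probe but green is not meant. Several things look just like the part that bears cube: the one meant starts farthest to the robot's right.

How it is judged:
By the outcome, as a careful person would: the job done as asked, in the order asked, and still so for the second after the job is handed in, while the arm keeps its last pose, push and grip.
It also fails if it takes over 51 s, if anything falls off the work surface, if the arm or the gripper's body presses on something with over 40 N, if the wrist force passes 120 N, or if a joint passes its speed limit or range.

ROBOT

A 6-joint arm with a two-finger parallel gripper is mounted at the origin on the work surface. World frame = base frame: x ahead of the robot, y to its left, z up, the work surface at z = 0. Lengths are in mm, angles in rad, forces in N, time in s.
With the tool pointing down it reaches from about 425 to 950 mm from the base axis. Payload 3.5 kg.
Tool frame: the origin (TCP) lies on the centre line of the jaws, within the pads' length; the fingertips stand 11 mm ahead of it and the grasp point (between the pads) lies 8 mm behind it; z points along the fingers, y is the line along which they close (so a half turn about z gives the same grasp; the last joint's range is limited). The gripper opens to 85 mm and grips with 20 to 120 N. Pads are 22 mm wide; open, the fingers measure 114 mm over their backs; the gripper's body (76 mm by 85 mm) begins 54 mm behind the grasp point. The pads swing forward as they close: fully open they stand 13 mm farther back than shut.
Start: joints at [1.171, 0.286, 1.577, -0, 1.279, -0.15], TCP at [166.83, 654.044, 206.725] pointing down, gripper open.
Joint ranges: [-2.77, 2.77], [-0.9, 2.22], [0.21, 2.48], [-1.53, 4.67], [0.24, 2.81], [-2.84, 2.84]. Speed limits (rad/s): [2.79, 2.79, 3.14, 3.14, 3.14, 3.14].

INTERFACE

Orientations are given as a unit quaternion [w, x, y, z].
In Python, from station import readout, get_image, bot gives the robot as it stands.
- The arm moves only by the shell command python3 -m jog 'ROWS'. ROWS is JSON, a list that holds one entry, the list of rows, each a list of 7 numbers: the gripper's target within -1 to 1 (fully open at 1, half-way at 0, shut at -1), then the shift along the tool's x, y, z in m, then the turn, a rotation vector about the tool's x, y, z in degrees. In form: [[[claw, dx, dy, dz, rx, ry, rz], ...]]. A call has 1 to 20 rows; each row is the pose to reach, as a shift and turn from the pose commanded when the call began, along the tool's axes at that moment; what a row does not reach only later rows make up. A row lasts 1/12 s, in which the tool goes at most 41.7 mm and 7.16 degrees, less where a joint would pass 70% of its speed; a pose out of reach is approached as far as the arm can. A call with a gripper value outside its range is refused whole. The fingers move at their own pace and stop on an object; the grip force is fixed at half the most. Time passes only in rows, so rows that repeat a pose let the fingers close. It gives the time, the measured TCP pose, the force and the opening at its end, in the units of the state.
- readout.state(): the state, without advancing time (a new reading comes with each control period).
- get_image(name): name is "scene" or "side" or "wrist"; returns a dict with "img" (400x640x3 uint8, red, green, blue), "range_z" (400x640 float32, mm along the optical axis (not along the pixel's ray), 0 where there is no reading), "K" (3x3 intrinsics, pixels), "k1" (the pictures are not rectified: a ray, as slopes to the right and down, at radius r is drawn at 1 + k1 r^2 times it, then the intrinsics apply), "camera_from_world" (4x4, takes a point from world to camera coordinates). Camera axes: x right, y up, looking along -z (the intrinsics and any distortion apply to the point x, -y, -z); pixel columns grow to the right and rows downward; lengths in mm; the calibration is good to about 2 mm. A picture is of the moment at which its call begins.
- bot.close_job(): hands the job in, once; it reports no verdict.
The state is a dict: "clock": time; "qpos": joint angles; "qd": joint speeds; "effort": joint torques, N m; "ee_pos": TCP position; "tcp_rot": TCP orientation; "force": force on the tool from outside, world axes, zero at the start; "wrist_torque": the same for the moment, N m; "width": finger opening in mm.
Only numpy, scipy, OpenCV 4.12 (cv2) and the standard library are available. Lean on these libraries where they do the work, as an engineer would, in place of code of your own. Each camera call takes 0.05 s, during which the arm holds its last target. There are 200 camera calls.

## Working session

There is one attempt and no reset: what is moved stays moved. The work goes in short steps, Python scripts to look and compute and a shell command to move; the robot and the scene stay as the last step left them, time stands still between calls to the robot, and variables do not carry over. Pictures are saved under pics/ and viewed, on a budget of 10 in all, crops included, one or two more only if the job needs it, and the job is handed in when it is done.

```bash
mkdir -p pics
cat > h.py <<'E'
import numpy as np, cv2, pickle
from station import readout, get_image, bot
from scipy.spatial.transform import Rotation as R
def grab(n,f=None):
    d=get_image(n); pickle.dump(d,open(f'pics/{f or n}.pkl','wb'))
    cv2.imwrite(f'pics/{f or n}.png',d['img'][...,::-1]); return d
def load(f): return pickle.load(open(f'pics/{f}.pkl','rb'))
def ray(d,u,v):
    K=np.array(d['K']); k=d['k1']; D=np.array([k,0,0,0,0],float)
    p=cv2.undistortPoints(np.array([[[u,v]]],float),K,D)[0,0]
    T=np.array(d['camera_from_world']); Rw=T[:3,:3].T; o=-Rw@T[:3,3]
    return o,Rw@np.array([p[0],-p[1],-1.])
def atz(d,u,v,z):
    o,r=ray(d,u,v); return o+r*(z-o[2])/r[2]
def dep(d,u,v):
    o,r=ray(d,u,v); return o+r*d['range_z'][int(round(v)),int(round(u))]
def proj(d,p):
    T=np.array(d['camera_from_world']); c=T[:3,:3]@np.array(p)+T[:3,3]
    s=np.array([c[0],-c[1]])/-c[2]; s=s*(1+d['k1']*(s@s)); K=np.array(d['K']); return K[:2,:2]@s+K[:2,2]
def crop(f,x0,y0,x1,y1,s,name):
    im=cv2.imread(f'pics/{f}.png')[y0:y1,x0:x1]; cv2.imwrite(f'pics/{name}.png',cv2.resize(im,None,fx=s,fy=s,interpolation=cv2.INTER_CUBIC))
def tcp():
    s=readout.state(); q=s['tcp_rot']; return np.array(s['ee_pos']),R.from_quat([q[1],q[2],q[3],q[0]]).as_matrix(),s
E
python3 - <<'E'
from h import *
for n in('scene','side'):
    d=grab(n); print(n,d['k1'],np.round(ray(d,320,200),2))
print(readout.state())
E
```

```text
scene -0.04821483618595381 [[ 1.72689e+03  1.52000e+01  9.88820e+02]
 [-8.00000e-01 -1.00000e-02 -5.90000e-01]]
side -0.06539128982203185 [[ 4.1016e+02 -8.3103e+02  6.7447e+02]
 [ 1.2000e-01  8.2000e-01 -5.6000e-01]]
{'clock': 0.1, 'qpos': array([ 1.17099647e+00,  2.87121110e-01,  1.57804274e+00, -3.01756476e-05,
        1.27861544e+00, -1.49989955e-01]), 'qd': array([ 0.00090061, -0.00061698, -0.0037756 , -0.00124352, -0.00197838,
       -0.00075992]), 'effort': array([ 9.15586497e-04, -4.07293081e+01, -2.93700886e+01, -1.40161451e-04,
        3.32360229e-03,  3.06357879e-05]), 'ee_pos': array([166.58727176, 653.4426901 , 205.44963506]), 'tcp_rot': array([-2.82874425e-04,  1.24576022e-01,  9.92209463e-01, -1.05618569e-03]), 'force': array([-1.01487604, -0.90011123, -0.26236917]), 'wrist_torque': array([0.02000384, 0.01927753, 0.01416942]), 'width': 85.25473454870611}
```

View pics/scene.png

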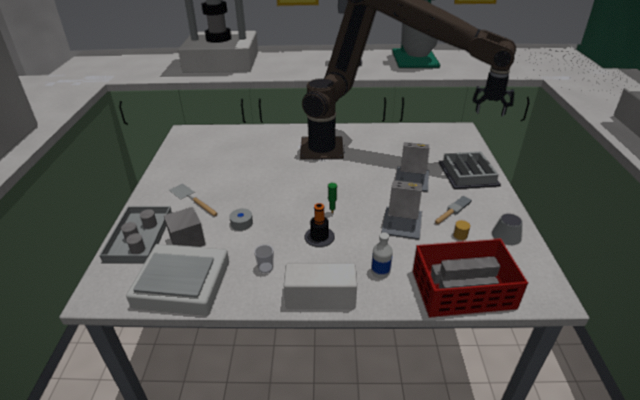

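View pics/side.png

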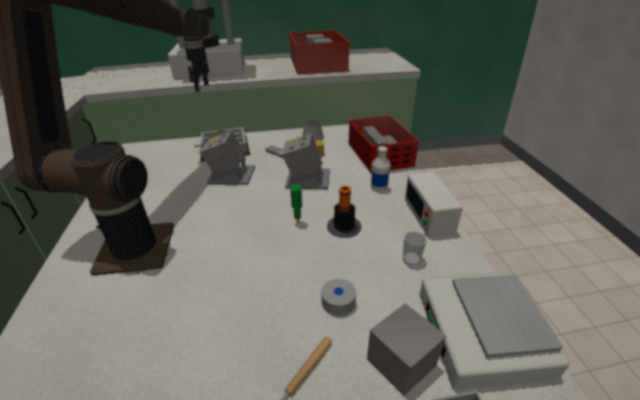

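The scene view shows the probe and stand at (319,225), the check block at (241,219), two cradled cubes at (405,205) and (414,165), and the green look-alike at (332,195). I need enlarged crops next.

Run:
```python
from h import *
a=cv2.imread('pics/scene.png'); b=cv2.imread('pics/side.png')
r=lambda im,x,y:cv2.resize(im[y:y+75,x:x+100],None,fx=4,fy=4,interpolation=cv2.INTER_CUBIC)
# tiles: scene cubes, scene probe ; side cubes, side probe
m=np.vstack([np.hstack([r(a,365,135),r(a,225,170)]),np.hstack([r(b,240,115),r(b,290,170)])])
cv2.imwrite('pics/m.png',m)
s=load('scene');t=load('side')
for d,n,pts in((s,'scene',[(405,205),(414,160),(319,206),(241,216),(402,235),(412,188)]),(t,'side',[(303,160),(224,150),(345,188),(339,292)])):
    for p in pts: print(n,p,dep(d,*p).round())
```

```text
scene (405, 205) [567. 281. 109.]
scene (414, 160) [289. 356. 113.]
scene (319, 206) [606.  -3. 136.]
scene (241, 216) [ 535. -277.   40.]
scene (402, 235) [603. 275.   8.]
scene (412, 188) [533. 304. 153.]
side (303, 160) [515. 240. 103.]
side (224, 150) [255. 311. 131.]
side (345, 188) [603.  -8. 137.]
side (339, 292) [ 531. -286.   41.]
```

View pics/m.png

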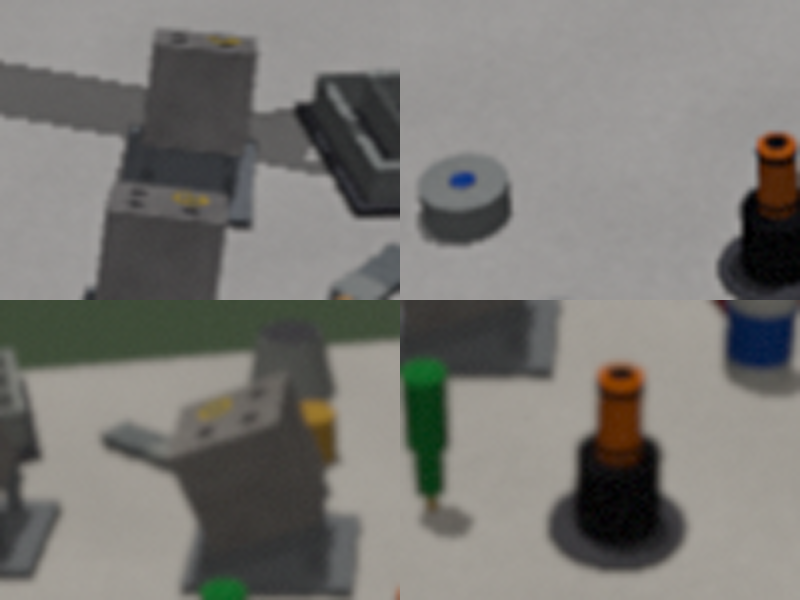

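The two top crops are from the scene camera and the bottom two from the side camera. The probe's top centre is at scene (318.8,205.8) and side (345.3,188.5). The blue dot is at scene (240.3,215.3). The ring on the nearer cube (lower y, so the robot's right) is at scene (412.8,185) and side (293.5,142.3).

```bash
cat >> h.py <<'E'
def tri(*obs):
    A=np.zeros((3,3));b=np.zeros(3)
    for d,u,v in obs:
        o,r=ray(d,u,v); r/=np.linalg.norm(r); P=np.eye(3)-np.outer(r,r); A+=P;b+=P@o
    return np.linalg.solve(A,b)
E
python3 - <<'E'
from h import *
s=load('scene');t=load('side')
print('probe',atz(s,318.8,205.8,135),atz(t,345.3,188.5,135),tri((s,318.8,205.8),(t,345.3,188.5)))
def blue(d,x0,y0,x1,y1):
    i=d['img'].astype(int)[y0:y1,x0:x1]; m=(i[...,2]-i[...,0]>50); v,u=np.nonzero(m); return u.mean()+x0,v.mean()+y0,m.sum()
a=blue(s,225,205,260,230);b=blue(t,320,275,360,310);print(a,b,atz(s,*a[:2],40),atz(t,*b[:2],40))
def yel(d,x0,y0,x1,y1):
    i=d['img'].astype(int)[y0:y1,x0:x1]; m=(i[...,0]-i[...,2]>45); v,u=np.nonzero(m); return u.mean()+x0,v.mean()+y0,m.sum()
a=yel(s,400,178,425,192);b=yel(t,284,132,306,150);print('ring',a,b,tri((s,*a[:2]),(t,*b[:2])))
# plane patch in side
P=[]
for v in range(136,154):
  for u in range(286,310): 
    p=dep(t,u,v); 
    if 100<p[2]<180 and 200<p[1]<340 and 450<p[0]<620: P.append(p)
P=np.array(P);n=None
rng=np.random.default_rng(0);best=0
for _ in range(500):
    q=P[rng.choice(len(P),3,False)]; m=np.cross(q[1]-q[0],q[2]-q[0]); m/=np.linalg.norm(m)+1e-9; k=abs((P-q[0])@m)<2
    if k.sum()>best: best=k.sum();B=k
c=P[B].mean(0); n=np.linalg.svd(P[B]-c)[2][2]; n*=np.sign(n[2])
print(len(P),best,c,n,np.degrees(np.arccos(n[2])),np.degrees(np.arctan2(-n[1],-n[0])))
p,Rt,st=tcp();print(p,Rt)
target=np.array([603,-4,200.]); print(Rt.T@(target-p))
E
```

```text
probe [603.67518607  -3.84317949 135.        ] [603.59429281  -7.40817832 135.        ] [603.68838819  -4.38267055 134.00131589]
(np.float64(240.1578947368421), np.float64(214.4736842105263), np.int64(19)) (np.float64(338.11764705882354), np.float64(290.9019607843137), np.int64(51)) [ 526.61879776 -281.03420236   40.        ] [ 529.54657394 -281.58228485   40.        ]
ring (np.float64(413.3333333333333), np.float64(184.55555555555554), np.int64(9)) (np.float64(293.22727272727275), np.float64(141.72727272727272), np.int64(22)) [490.98670059 317.05451815 136.75837107]
370 235 [502.93287759 286.15479506 143.88498009] [-0.31472359  0.11421803  0.94228621] 19.56089046229266 -19.94661309909545
[166.58727176 653.4426901  205.44963506] [[-9.68961470e-01  2.47210418e-01 -8.24492185e-04]
 [ 2.47211613e-01  9.68959399e-01 -2.02543612e-03]
 [ 2.98190542e-04 -2.16639361e-03 -9.99997609e-01]]
[-585.3962112  -529.13769479    6.42141132]
```

```bash
python3 -m jog '[[[1,0,0,-0.04,0,0,0],[1,-0.585,-0.53,-0.085,0,0,-14.3],[1,-0.585,-0.53,-0.085,0,0,-14.3],[1,-0.585,-0.53,-0.085,0,0,-14.3],[1,-0.585,-0.53,-0.085,0,0,-14.3],[1,-0.585,-0.53,-0.085,0,0,-14.3],[1,-0.585,-0.53,-0.085,0,0,-14.3],[1,-0.585,-0.53,-0.085,0,0,-14.3],[1,-0.585,-0.53,-0.085,0,0,-14.3],[1,-0.585,-0.53,-0.085,0,0,-14.3],[1,-0.585,-0.53,-0.085,0,0,-14.3],[1,-0.585,-0.53,-0.085,0,0,-14.3],[1,-0.585,-0.53,-0.085,0,0,-14.3],[1,-0.585,-0.53,-0.085,0,0,-14.3],[1,-0.585,-0.53,-0.085,0,0,-14.3],[1,-0.585,-0.53,-0.085,0,0,-14.3],[1,-0.585,-0.53,-0.085,0,0,-14.3],[1,-0.585,-0.53,-0.085,0,0,-14.3],[1,-0.585,-0.53,-0.085,0,0,-14.3],[1,-0.585,-0.53,-0.085,0,0,-14.3]]]'
python3 - <<'E'
from h import *
p,Rt,s=tcp();print(s['qpos'],p,Rt)
d=grab('wrist','w1'); print(ray(d,320,200)); print(proj(d,[603,-5,135]),proj(d,[603,-5,70]))
E
```

```text
clock: 1.77
ee_pos: [603.2, -6.2, 291.2]
tcp_rot: [-0.0, 0.0, 1.0, 0.0]
force: [-0.2, 0.1, -0.2]
width: 85.2
[-1.78336828e-01  7.70845329e-02  1.66314669e+00  9.13500429e-05
  1.40217364e+00 -1.74839668e+00] [603.19153582  -6.17524413 291.24155175] [[-9.99999410e-01  7.51937554e-04 -7.83350457e-04]
 [ 7.51755474e-04  9.99999690e-01  2.32706015e-04]
 [ 7.83525195e-04  2.32116990e-04 -9.99999666e-01]]
(array([537.11647865,  -6.77403818, 457.85559639]), array([ 0.28092021,  0.00347436, -0.95991122]))
[320.55309019 173.81583006] [320.26231872 163.39090578]
```

View pics/w1.png

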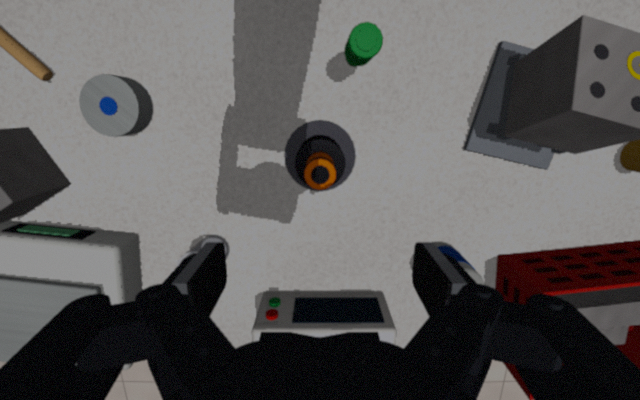

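Wrist view: the probe top at (320,174) agrees with the projection of (603,-5,135), and the blue dot is at (108,105). I'll descend and grip.

```bash
python3 -m jog '[[[1,0,0.001,0.04,0,0,0],[1,0,0.001,0.08,0,0,0],[1,0,0.001,0.12,0,0,0],[1,0,0.001,0.15,0,0,0],[1,0,0.001,0.175,0,0,0],[1,0,0.001,0.189,0,0,0],[1,0,0.001,0.189,0,0,0],[1,0,0.001,0.189,0,0,0],[-1,0,0.001,0.189,0,0,0],[-1,0,0.001,0.189,0,0,0],[-1,0,0.001,0.189,0,0,0],[-1,0,0.001,0.189,0,0,0],[-1,0,0.001,0.189,0,0,0],[-1,0,0.001,0.189,0,0,0],[-1,0,0.001,0.189,0,0,0],[-1,0,0.001,0.189,0,0,0],[-1,0,0.001,0.189,0,0,0],[-1,0,0.001,0.189,0,0,0]]]'
python3 - <<'E'
from h import *
d=load('w1')
i=d['img'].astype(int)[80:130,85:135]; m=(i[...,2]-i[...,0]>50); v,u=np.nonzero(m); u,v=u.mean()+85,v.mean()+80
print(u,v,atz(d,u,v,40), dep(d,u,v), atz(d,635,65,136.8))
p,Rt,s=tcp();print(s['qpos'],p,s['force'],s['width'])
E
```

```text
clock: 3.32
ee_pos: [603.9, -3.5, 104.6]
tcp_rot: [0.002, 0.0, 1.0, -0.0]
force: [-0.0, -0.6, 5.6]
width: 30.4
107.872 105.64 [ 530.90367083 -281.55732441   40.        ] [ 530.91634093 -280.99694492   40.85215411] [492.40582706 307.08234466 136.8       ]
[-1.73566765e-01  2.32775345e-01  1.83860306e+00 -3.50128112e-04
  1.06703247e+00 -1.74396563e+00] [603.89599028  -3.52778441 104.61769055] [-0.03407855 -0.63939981  5.58049509] 30.395883185261525
```

```bash
python3 -m jog '[[[-1,0,0,-0.01,0,0,0],[-1,0,0,-0.03,0,0,0],[-1,0,0,-0.06,0,0,0],[-1,0,0,-0.09,0,0,0],[-1,0,0,-0.11,0,0,0],[-1,0,0,-0.12,0,0,0],[-1,0,0,-0.12,0,0,0],[-1,0,0,-0.12,0,0,0],[-1,0,0,-0.12,0,0,0]]]'
python3 - <<'E'
from h import *
p,Rt,s=tcp();print(s['qpos'],p,s['force'],s['width'],Rt)
t=grab('side','s2');w=grab('wrist','w2')
for h in (-94,): print(proj(t,p+Rt[:,2]*94),proj(t,p))
u,v=proj(t,p).astype(int)
a=cv2.resize(t['img'][v-50:v+70,u-40:u+40],None,fx=4,fy=4,interpolation=cv2.INTER_CUBIC)
b=cv2.resize(w['img'],(440,275)); b=np.vstack([b,np.zeros((205,440,3),np.uint8)])
cv2.imwrite('pics/s2c.png',np.hstack([a,b])[...,::-1]); print(u,v)
E
```

```text
clock: 4.07
ee_pos: [601.2, -2.8, 220.0]
tcp_rot: [-0.002, 0.0, 1.0, 0.0]
force: [0.4, -0.0, -3.2]
width: 30.5
[-1.73343611e-01  1.18230837e-01  1.74792350e+00  7.56968832e-05
  1.28015658e+00 -1.74396867e+00] [601.19955382  -2.81530824 219.95777084] [ 0.4384563  -0.03953143 -3.16813744] 30.543833670586167 [[-9.99989239e-01  1.95176473e-04 -4.63502521e-03]
 [ 1.91075418e-04  9.99999590e-01  8.85222893e-04]
 [ 4.63519608e-03  8.84327728e-04 -9.99988866e-01]]
[343.86237067 190.45656802] [344.79018459 160.40426261]
344 160
```

View pics/s2c.png

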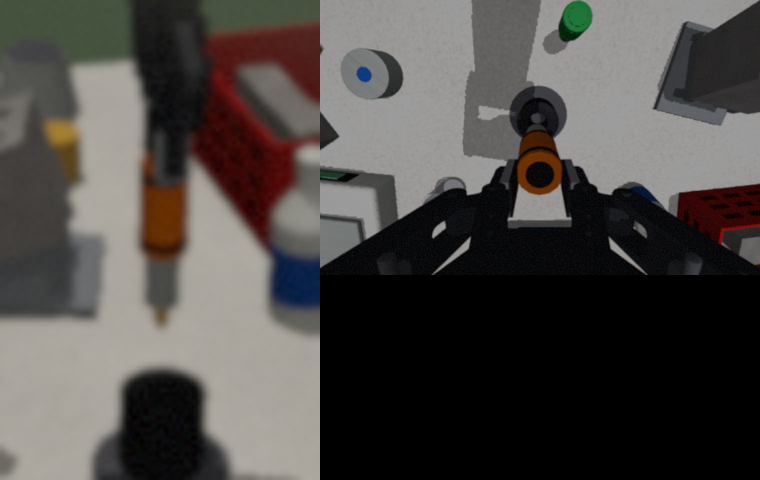

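The side crop puts the tip at about side (344.5,191), against (343.9,190.5) projected with the tip 94 mm beyond the TCP. It's free of the stand and gripped well. I'll go above the dot.

```bash
python3 -m jog '[[[-1,0.007,-0.028,0,0,0,0],[-1,0.014,-0.056,0,0,0,0],[-1,0.022,-0.09,0,0,0,0],[-1,0.031,-0.125,0,0,0,0],[-1,0.04,-0.16,0,0,0,0],[-1,0.049,-0.195,0,0,0,0],[-1,0.058,-0.23,0,0,0,0],[-1,0.066,-0.26,0.01,0,0,0],[-1,0.07,-0.275,0.03,0,0,0],[-1,0.07,-0.2785,0.05,0,0,0],[-1,0.07,-0.2785,0.06,0,0,0],[-1,0.07,-0.2785,0.065,0,0,0],[-1,0.07,-0.2785,0.065,0,0,0],[-1,0.07,-0.2785,0.065,0,0,0],[-1,0.07,-0.2785,0.065,0,0,0],[-1,0.07,-0.2785,0.065,0,0,0]]]'
python3 - <<'E'
from h import *
p,Rt,s=tcp();print(s['qpos'],p,s['force'],s['width'],Rt)
t=grab('side','s3');w=grab('wrist','w3')
def cr(d,x0,y0,f,W,H,pts):
    a=cv2.resize(d['img'][y0:y0+H,x0:x0+W],None,fx=f,fy=f,interpolation=cv2.INTER_CUBIC)
    for q in pts:
        c=(proj(d,q)-[x0,y0]+.5)*f; print('pt',(c/f+[x0,y0]).round(1)); cv2.circle(a,tuple(int(k) for k in c),3,(255,0,255),1)
    return a
z=Rt[:,2]; pts=[p+z*94.6,p-z*30.4]
u,v=proj(t,pts[0]).astype(int); print(u,v)
A=cr(t,u-40,v-55,5,75,100,pts)
u,v=proj(w,pts[0]).astype(int); print(u,v)
B=cr(w,u-45,v-60,4,95,125,pts)
cv2.imwrite('pics/s3c.png',np.hstack([A,B])[...,::-1])
E
```

```text
clock: 5.5
ee_pos: [533.6, -281.5, 159.4]
tcp_rot: [0.001, -0.0, 1.0, -0.001]
force: [0.4, 0.2, -2.4]
width: 30.1
[-6.53517659e-01  1.71320593e-01  1.80259616e+00  8.62482443e-06
  1.16491028e+00 -2.22515527e+00] [ 533.59606833 -281.52296877  159.3806725 ] [ 0.42883638  0.24226094 -2.3932225 ] 30.091097879988695 [[-9.99997229e-01 -8.36045123e-04  2.20057887e-03]
 [-8.39732296e-04  9.99998244e-01 -1.67515639e-03]
 [-2.19917450e-03 -1.67699964e-03 -9.99996176e-01]]
340 283
pt [340.7 283.7]
pt [341.6 241.1]
319 188
pt [320.1 189. ]
pt [320.8 253.9]
```

View pics/s3c.png

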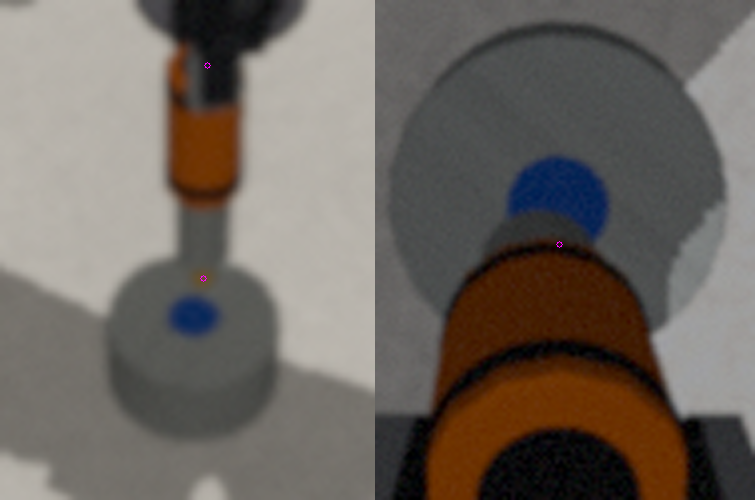

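Both projected points sit on the tip and axis, so the probe is upright. The dot lies about 3 mm nearer the robot. I'll descend and watch the force.

```bash
python3 -m jog '[[[-1,0.003,0,0.006,0,0,0],[-1,0.003,0,0.012,0,0,0],[-1,0.003,0,0.018,0,0,0],[-1,0.003,0,0.022,0,0,0],[-1,0.003,0,0.025,0,0,0],[-1,0.003,0,0.027,0,0,0],[-1,0.003,0,0.027,0,0,0],[-1,0.003,0,0.027,0,0,0]]]'; python3 -m jog '[[[-1,0,0,0.001,0,0,0],[-1,0,0,0.002,0,0,0],[-1,0,0,0.002,0,0,0]]]'
```

```text
clock: 6.27
ee_pos: [530.1, -281.6, 131.5]
tcp_rot: [0.0, 0.0, 1.0, 0.0]
force: [0.4, 0.4, 1.6]
width: 30.1
clock: 6.52
ee_pos: [529.9, -281.7, 129.2]
tcp_rot: [0.0, 0.0, 1.0, -0.0]
force: [-1.0, 1.8, 3.2]
width: 30.1
```

Δforce is about 5.9 N and the geometry gives about 5.4 mm in, so they agree. I'll hold for a bit over a second.

```bash
python3 -m jog '[[[-1,0,0,0,0,0,0],[-1,0,0,0,0,0,0],[-1,0,0,0,0,0,0],[-1,0,0,0,0,0,0],[-1,0,0,0,0,0,0],[-1,0,0,0,0,0,0],[-1,0,0,0,0,0,0],[-1,0,0,0,0,0,0],[-1,0,0,0,0,0,0],[-1,0,0,0,0,0,0],[-1,0,0,0,0,0,0],[-1,0,0,0,0,0,0],[-1,0,0,0,0,0,0],[-1,0,0,0,0,0,0],[-1,0,0,0,0,0,0],[-1,0,0,0,0,0,0]]]'
python3 - <<'E'
from h import *
p,Rt,s=tcp();print(p,s['force'],s['width'])
w=grab('wrist','w4');t=grab('side','s4')
def cr(d,u,v,f,W,H):
    return cv2.resize(d['img'][v-H//2:v+H//2,u-W//2:u+W//2],None,fx=f,fy=f,interpolation=cv2.INTER_CUBIC)
u,v=proj(t,[p[0],p[1],40]).astype(int);u2,v2=proj(w,[p[0],p[1],40]).astype(int);print(u,v,u2,v2)
cv2.imwrite('pics/s4c.png',np.hstack([cr(t,u,v,5,70,80),cr(w,u2,v2,4,90,100)])[...,::-1])
E
```

```text
clock: 7.85
ee_pos: [529.6, -281.7, 128.7]
tcp_rot: [0.0, 0.0, 1.0, -0.0]
force: [0.6, 0.8, 3.8]
width: 30.7
[ 529.61371758 -281.67402584  128.7496544 ] [0.60787701 0.76009388 3.75639611] 30.660478730525476
338 290 319 190
```

View pics/s4c.png

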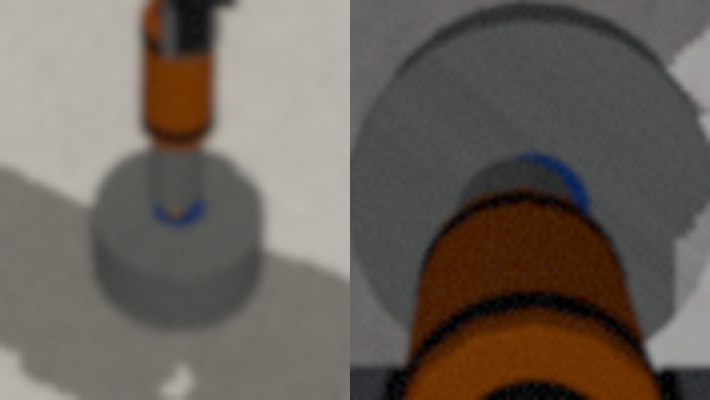

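The side crop shows the brass tip in the middle of the blue dot at (178,211). The wrist crop hints at a slight sideways lean, so I'll measure it from the scene camera in numbers.

```bash
cat > ax.py <<'E'
from h import *
def axis(d,p,z,L=(-25,40)):
    a,b=proj(d,p+z*L[0]),proj(d,p+z*90)
    i=d['img'].astype(int); m=(i[...,0]-i[...,2]>25)&(i[...,0]>1.4*i[...,1])
    lo=np.minimum(a,b).astype(int)-8; hi=np.maximum(a,b).astype(int)+8
    rows=[]
    for v in range(lo[1],hi[1]):
        u=np.nonzero(m[v,lo[0]:hi[0]])[0]+lo[0]
        if len(u)>3:
            t=(v-a[1])/(b[1]-a[1]); rows.append((v,len(u),round((u.min()+u.max())/2-(a[0]+t*(b[0]-a[0])),2)))
    return rows
E
python3 - <<'E'
from ax import *
p,Rt,s=tcp()
sc=grab('scene','c4'); t=load('s4')
for n,d in(('scene',sc),('side',t)): print(n,axis(d,p,Rt[:,2]))
a=sc['img']; u,v=proj(sc,p+Rt[:,2]*40).astype(int); print(u,v)
B=cv2.resize(a[v-25:v+35,u-25:u+25],None,fx=8,fy=8,interpolation=cv2.INTER_CUBIC)
for h in(-30,20,55,92):
    c=(proj(sc,p+Rt[:,2]*h)-[u-25,v-25]+.5)*8; cv2.circle(B,tuple(int(k) for k in c),3,(255,0,255),1)
cv2.imwrite('pics/c4c.png',B[...,::-1])
E
```

```text
scene [(185, 4, np.float64(2.17)), (186, 6, np.float64(-0.48)), (187, 7, np.float64(0.37)), (188, 9, np.float64(0.22)), (189, 9, np.float64(0.07)), (190, 7, np.float64(-0.08)), (191, 6, np.float64(0.77)), (192, 8, np.float64(0.12)), (193, 9, np.float64(0.47)), (194, 9, np.float64(0.32)), (195, 9, np.float64(0.17)), (196, 9, np.float64(0.02)), (197, 8, np.float64(0.37)), (198, 8, np.float64(0.22)), (199, 8, np.float64(0.07)), (200, 8, np.float64(-0.08)), (201, 8, np.float64(-0.23)), (202, 7, np.float64(0.12)), (203, 6, np.float64(0.47)), (204, 5, np.float64(-0.19))]
side [(260, 5, np.float64(-0.79)), (261, 12, np.float64(-0.77)), (262, 13, np.float64(-0.75)), (263, 13, np.float64(-0.73)), (264, 13, np.float64(-0.71)), (265, 13, np.float64(-0.69)), (266, 13, np.float64(-0.67)), (267, 13, np.float64(-0.65)), (268, 13, np.float64(-0.63)), (269, 13, np.float64(-0.61)), (270, 13, np.float64(-0.59)), (271, 13, np.float64(-0.57)), (272, 13, np.float64(-0.54)), (273, 13, np.float64(-0.52)), (274, 13, np.float64(-0.5)), (275, 11, np.float64(-0.48)), (276, 11, np.float64(-0.46)), (277, 9, np.float64(-0.44)), (278, 9, np.float64(-0.42)), (279, 7, np.float64(-0.4))]
238 203
```

View pics/c4c.png

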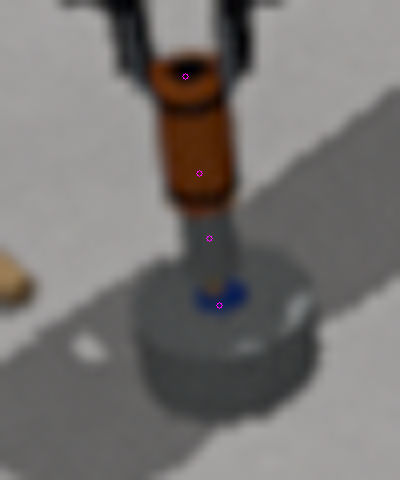

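The scene crop shows the tip on the blue dot at (215,288), and the axis agrees with the tool axis to within about 1–2°, so the check press is done. I'll lift and work out the hover over the ring.

```bash
python3 -m jog '[[[-1,0,0,-0.01,0,0,0],[-1,0,0,-0.035,0,0,0],[-1,0,0,-0.07,0,0,0],[-1,0,0,-0.105,0,0,0],[-1,0,0,-0.135,0,0,0],[-1,0,0,-0.155,0,0,0],[-1,0,0,-0.165,0,0,0],[-1,0,0,-0.165,0,0,0],[-1,0,0,-0.165,0,0,0]]]'
cat >> h.py <<'E'
def goal(ring,yaw,gap,tilt=20,L=94.6):
    Rc=(R.from_euler('z',yaw,degrees=True)*R.from_euler('y',-tilt,degrees=True)).as_matrix()
    n=Rc[:,2]; Rg=np.column_stack([-Rc[:,0],Rc[:,1],-n])
    return np.array(ring)+n*(L+gap),Rg
E
python3 - <<'E'
from h import *
d=load('w1')
q=[atz(d,u,v,8) for u,v in((465,152),(548,168),(503,42))]; print(np.round(q,1)); e=q[0]-q[1]; f=q[2]-q[0]
print(np.degrees(np.arctan2(e[1],e[0])),np.degrees(np.arctan2(f[1],f[0])),np.linalg.norm(e),np.linalg.norm(f))
p,Rt,s=tcp();print(p,s['force'])
G,Rg=goal([491,317,137],-20,50)
print(Rg[:,2],G,Rt.T@(G-p),np.degrees(R.from_matrix(Rt.T@Rg).as_rotvec()))
E
```

```text
clock: 8.75
ee_pos: [529.0, -281.3, 292.2]
tcp_rot: [-0.001, 0.0, 1.0, 0.001]
force: [0.3, -0.5, -2.2]
width: 30.4
[[597.  204.5   8. ]
 [620.2 332.6   8. ]
 [449.4 239.7   8. ]]
-100.29611585147482 166.59360708840236 130.14712251650556 151.73177342076548
[ 529.04774502 -281.31989618  292.23632242] [ 0.33574529 -0.4902255  -2.19534739]
[ 0.3213938  -0.11697778 -0.93969262] [444.52645582 333.91498676 272.87955297] [ 84.63685009 615.19144905  20.21332875] [  3.53492553 -19.90880852  19.77467494]
```

The cradle edges measure 130 × 152 mm, which matches the given size, and give a cube yaw of about −12°. I'll use that for the hover and refine it there.

```bash
python3 -m jog '[[[-1,0.002,0.015,0,0,0,0],[-1,0.006,0.045,0,0,0,0],[-1,0.011,0.08,0,0,0,0],[-1,0.017,0.118,0,0,0,0],[-1,0.022,0.156,0,0,0,0],[-1,0.028,0.194,0,0.3,-3,2],[-1,0.033,0.232,0,0.6,-6,4],[-1,0.039,0.27,0,1,-9,6],[-1,0.044,0.308,0,1.3,-12,8],[-1,0.05,0.346,0,1.6,-15,10],[-1,0.055,0.384,0,2,-18,11],[-1,0.06,0.422,0,2.1,-20,12],[-1,0.066,0.46,0,2.1,-20,12],[-1,0.071,0.498,0,2.1,-20,12],[-1,0.076,0.534,0.004,2.1,-20,12],[-1,0.081,0.568,0.01,2.1,-20,12],[-1,0.084,0.594,0.015,2.1,-20,12],[-1,0.086,0.605,0.019,2.1,-20,12],[-1,0.086,0.609,0.019,2.1,-20,12],[-1,0.086,0.609,0.019,2.1,-20,12]]]'
python3 -m jog '[[[-1,0,0,0,0,0,0],[-1,0,0,0,0,0,0],[-1,0,0,0,0,0,0]]]'
python3 - <<'E'
from h import *
p,Rt,s=tcp();print(s['qpos'],p,s['force'],Rt)
w=grab('wrist','w5');t=grab('side','s5')
u,v=proj(w,[491,317,137]).astype(int);print(u,v, proj(t,[491,317,137]))
x0,y0=max(u-100,0),max(v-80,0);print(x0,y0)
cv2.imwrite('pics/w5c.png',cv2.resize(w['img'][y0:y0+150,x0:x0+200],None,fx=4,fy=4,interpolation=cv2.INTER_CUBIC)[...,::-1])
E
```

```text
clock: 10.42
ee_pos: [441.9, 327.7, 271.7]
tcp_rot: [0.171, 0.103, 0.98, -0.02]
force: [0.4, -0.5, -1.9]
width: 30.0
clock: 10.67
ee_pos: [444.0, 326.4, 274.9]
tcp_rot: [0.173, 0.105, 0.979, -0.018]
force: [-0.4, -0.8, -2.1]
width: 30.4
[ 0.57126983 -0.16047716  1.95199638 -0.27364718  1.11178433 -0.69367154] [443.96284243 326.4239637  274.92175194] [-0.41946113 -0.77743462 -2.12191073] [[-9.17857998e-01  2.11758663e-01  3.35700707e-01]
 [ 1.99061061e-01  9.77321844e-01 -7.22267768e-02]
 [-3.43382279e-01  5.31014018e-04 -9.39195575e-01]]
320 173 [293.05258348 141.3841849 ]
220 93
```

View pics/w5c.png

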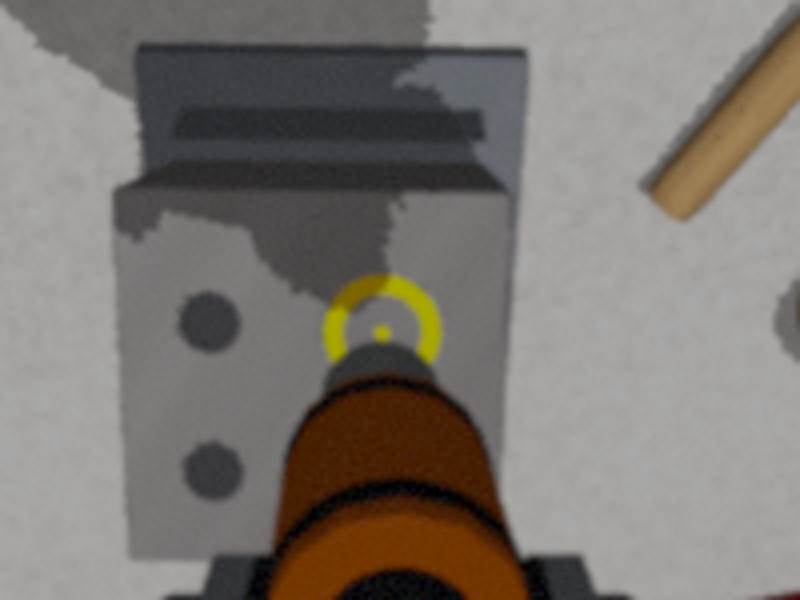

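The ring's centre dot is at wrist (315.1,175.9) and the cube sides are square to the image. Next I'll fit the face plane from wrist depth and get the ring position.

Run:
```python
from h import *
w=load('w5');t=load('side')
P=np.array([dep(w,u,v) for v in range(145,225,3) for u in list(range(255,285,3))+[332,335,338] if v<190 or u<285])
z=np.array(P); c=np.median(z,0)
for _ in range(5):
    m0=z.mean(0); n=np.linalg.svd(z-m0)[2][2]; n*=np.sign(n[2]); r=(z-m0)@n; z=z[abs(r)<max(2.0,2*r.std())]
print(len(P),len(z),r.std(),n,np.degrees(np.arccos(n[2])),np.degrees(np.arctan2(-n[1],-n[0])))
o,rr=ray(w,315.1,175.9); ring=o+rr*((m0-o)@n)/(rr@n); print('ring depth-plane',ring)
r2=tri((w,315.1,175.9),(t,293.2,141.7),(load('scene'),412.8,184.6)); print('tri',r2)
# edge directions on the face -> yaw from top edge
q=[o2+r3*((m0-o2)@n)/(r3@n) for o2,r3 in (ray(w,220+117/4,93+190/4),ray(w,220+508/4,93+191/4))]; e=q[1]-q[0]; print(np.linalg.norm(e),np.degrees(np.arctan2(e[1],e[0]))-90)
p,Rt,s=tcp(); tip=p+Rt[:,2]*94.6
for yaw in(-12,-13):
  G,Rg=goal(ring,yaw,15); print(yaw,(Rt.T@(G-p)).round(1),np.degrees(R.from_matrix(Rt.T@Rg).as_rotvec()).round(1))
print('gap',(tip-ring)@n)
```

```text
315 313 0.7390264235868256 [-0.33246786  0.07714386  0.93995423] 19.956129140943844 -13.063402105179701
ring depth-plane [492.4969741  311.36825291 136.55394367]
tri [491.44022916 313.40763457 138.08577068]
96.93652122000495 -12.596843013926005
-12 [-0.  -4.8 37.9] [-0.   0.1 -0.2]
-13 [-0.  -4.2 37.9] [0.3 0.1 0.7]
gap 52.952542110552436
```

```bash
python3 -m jog '[[[-1,0,-0.001,0.008,0,0,0.2],[-1,0,-0.003,0.018,0,0,0.5],[-1,0,-0.004,0.028,0.2,0,0.5],[-1,0,-0.004,0.035,0.2,0,0.5],[-1,0,-0.004,0.038,0.2,0,0.5],[-1,0,-0.004,0.038,0.2,0,0.5],[-1,0,-0.004,0.038,0.2,0,0.5],[-1,0,-0.004,0.038,0.2,0,0.5]]]'
python3 - <<'E'
from ax import *
p,Rt,s=tcp();z=Rt[:,2];n=np.array([-.331,.0745,.9397]);tip=p+z*94.6
print(p,s['force'],z,np.degrees(np.arccos(-z@n)))
r=np.array([492.2,312,137]);print('gap',(tip-r)@n,'lat in tool',Rt.T@(r-tip))
w=grab('wrist','w6');t=grab('side','s6')
print(axis(t,p,z)[::3])
A=[]
for d,f,W,H in((t,5,70,100),(w,4,100,125)):
    u,v=proj(d,tip).astype(int);x0,y0=u-W//2,v-H//2
    a=cv2.resize(d['img'][y0:y0+H,x0:x0+W],None,fx=f,fy=f,interpolation=cv2.INTER_CUBIC)
    for q in(tip,p-z*30.4,p+z*35):
        c=(proj(d,q)-[x0,y0]+.5)*f; cv2.circle(a,tuple(int(k) for k in c),3,(255,0,255),1)
    print(x0,y0);A.append(a)
cv2.imwrite('pics/w6c.png',np.hstack(A)[...,::-1])
E
```

```text
clock: 11.43
ee_pos: [455.9, 321.0, 239.5]
tcp_rot: [0.174, 0.109, 0.979, -0.019]
force: [0.7, -0.1, -3.4]
width: 30.0
[455.87852842 320.97965839 239.47591178] [ 0.65585968 -0.13727602 -3.36082313] [ 0.33548373 -0.07478683 -0.93907273] 2.480008652312773
gap 14.476610176493644 lat in tool [ 0.0951929  -0.86181476 14.48915744]
[(103, 4, np.float64(3.68)), (109, 7, np.float64(1.43)), (112, 10, np.float64(-0.44)), (115, 11, np.float64(-0.31)), (118, 11, np.float64(-0.69)), (121, 9, np.float64(-1.06)), (124, 4, np.float64(-2.93))]
256 88
269 126
```

View pics/w6c.png

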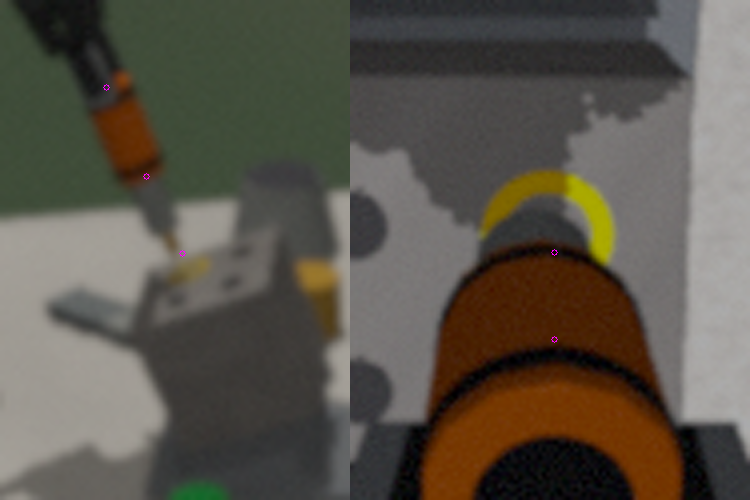

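The side crop shows the axis and tip on their projected marks, about 1° or better. The wrist crop suggests a lean of about 2° toward −y of the tool, so I'll fit the orange silhouette there.

```bash
cat > fit.py <<'E'
from h import *
from scipy.optimize import least_squares
def lean(w,p,Rt,y0=None,y1=None):
    i=w['img'].astype(int); m=((i[...,0]-i[...,2]>25)&(i[...,0]>1.3*i[...,1])&(i[...,0]-i[...,1]>15)).astype(np.uint8)
    v0=int(proj(w,p+Rt[:,2]*34.6)[1])+12; v1=int(proj(w,p-Rt[:,2]*30.4)[1])-10
    rows=np.arange(v0,v1); E=np.array([(lambda u:(u.min(),u.max()))(np.nonzero(m[v,260:380])[0]+260) if m[v,260:380].any() else (np.nan,)*2 for v in rows])
    th=np.linspace(0,2*np.pi,60,endpoint=False)
    def model(x):
        a,b=x; D=R.from_rotvec([np.radians(a),0,0]).as_matrix()
        pts=[proj(w,p+Rt@(D@np.array([17*np.cos(t),17*np.sin(t),h])+[0,b,0])) for h in(-30.4,34.6) for t in th]
        H=cv2.convexHull(np.array(pts,np.float32))[:,0].astype(float); o=[]
        for v in rows:
            xs=[]
            for q,r in zip(H,np.roll(H,-1,0)):
                if (q[1]-v)*(r[1]-v)<0: xs.append(q[0]+(r[0]-q[0])*(v-q[1])/(r[1]-q[1]))
            o.append((min(xs),max(xs)))
        return np.array(o)
    f=lambda x:np.nan_to_num((model(x)-E).mean(1))   # centre line only
    s=least_squares(f,[0,0],loss='soft_l1',diff_step=1e-3,x_scale=[1,1]); return s.x,np.sqrt((f(s.x)**2).mean()),f([0,0])[::5].round(1),v0,v1
E
python3 - <<'E'
from fit import *
p,Rt,s=tcp(); print(lean(load('w6'),p,Rt))
E
```

```text
(array([0., 0.]), np.float64(2.0726719804238365), array([3. , 3.6, 1.1, 0.7, 0.7]), 222, 243)
```

```bash
sed -i "s/\[0,0\],loss='soft_l1',diff_step=1e-3/[1,1],method='lm'/; s/,x_scale=\[1,1\]//; s/method='lm'/diff_step=0.05,loss='soft_l1'/" fit.py
python3 - <<'E'
from fit import *
p,Rt,s=tcp(); print(lean(load('w6'),p,Rt))
from ax import axis
sc=grab('scene','c6'); print(axis(sc,p,Rt[:,2]))
E
```

```text
(array([ 3.16307502, -1.66160217]), np.float64(0.6864346664081703), array([3. , 3.6, 1.1, 0.7, 0.7]), 222, 243)
[(144, 6, np.float64(-1.82)), (145, 10, np.float64(0.31)), (146, 9, np.float64(0.94)), (147, 8, np.float64(0.57)), (148, 9, np.float64(0.19)), (149, 10, np.float64(-0.18)), (150, 11, np.float64(0.45)), (151, 10, np.float64(0.08)), (152, 10, np.float64(0.2)), (153, 10, np.float64(0.33)), (154, 10, np.float64(0.46)), (155, 10, np.float64(-0.41)), (156, 10, np.float64(-0.29)), (157, 10, np.float64(-0.16)), (158, 10, np.float64(-0.03)), (159, 10, np.float64(0.1)), (160, 9, np.float64(0.72)), (161, 9, np.float64(-0.15)), (162, 8, np.float64(-0.52)), (163, 8, np.float64(0.61))]
```

The wrist fit says about 3°, while the scene and side views say 1° or less. I'll compromise with a −1.2° turn about tool x, go down to just above the ring, and compare tip and ring directly.

```bash
python3 -m jog '[[[-1,0,0,0.004,-0.6,0,0],[-1,0,-0.001,0.007,-1.2,0,0],[-1,0,-0.001,0.009,-1.2,0,0],[-1,0,-0.001,0.011,-1.2,0,0],[-1,0,-0.001,0.011,-1.2,0,0],[-1,0,-0.001,0.011,-1.2,0,0]]]'
python3 - <<'E'
from h import *
p,Rt,s=tcp();z=Rt[:,2];n=np.array([-.3335,.0751,.9397]);tip=p+z*94.6
r=np.array([492.2,312,137]);print(p,s['force'],'gap',(tip-r)@n,'lat in tool',Rt.T@(r-tip))
A=[]
for nm in('side','scene'):
    d=grab(nm,nm+'7'); u,v=proj(d,r).astype(int);x0,y0=u-25,v-40
    a=cv2.resize(d['img'][y0:y0+75,x0:x0+50],None,fx=8,fy=8,interpolation=cv2.INTER_CUBIC)
    A.append(a);print(x0,y0,proj(d,tip)-[x0,y0],proj(d,r)-[x0,y0])
cv2.imwrite('pics/c7.png',np.hstack(A)[...,::-1])
E
```

```text
clock: 12.08
ee_pos: [459.1, 318.9, 228.5]
tcp_rot: [0.174, 0.107, 0.979, -0.009]
force: [0.2, -0.7, -2.0]
width: 30.4
[459.08101004 318.85039222 228.45176488] [ 0.18962342 -0.70950928 -1.97918378] gap 2.922302274491789 lat in tool [-0.40039713 -1.44024474  2.89351797]
268 101 [25.14954749 40.09754839] [25.54129867 40.96913699]
386 145 [26.29428091 39.20568549] [25.77455844 40.01352785]
```

View pics/c7.png

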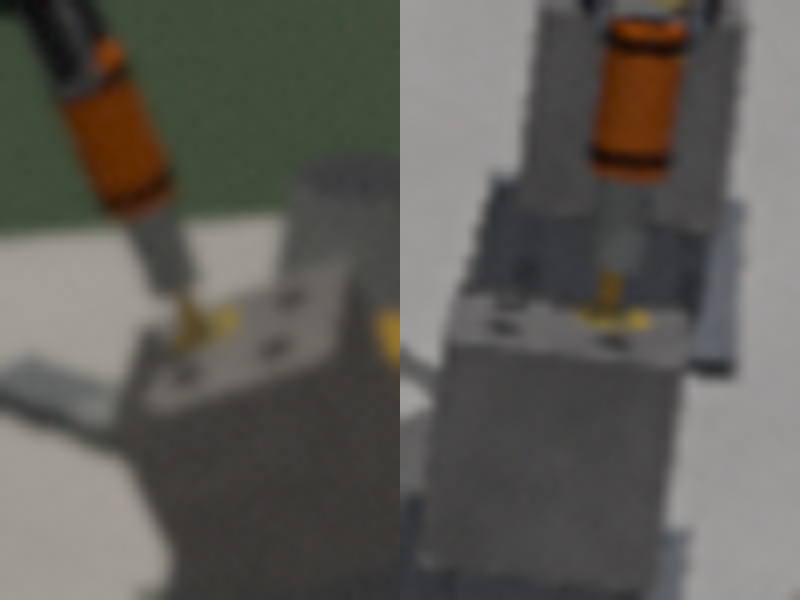

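In the scene crop the tip at (610,312) is within about 1.5 mm of the ring centre at (617,320), and the probe axis runs parallel to the cube's edges. In the side crop the tip is also near the ring centre. I'll press in steps.

```bash
python3 -m jog '[[[-1,0,0,0.002,0,0,0],[-1,0,0,0.004,0,0,0],[-1,0,0,0.005,0,0,0],[-1,0,0,0.006,0,0,0],[-1,0,0,0.006,0,0,0],[-1,0,0,0.006,0,0,0]]]'
python3 - <<'E'
from h import *
f=[]
p,Rt,s=tcp();z=Rt[:,2];r=np.array([492.2,312,137]);n=np.array([-.3335,.0751,.9397])
for _ in range(3): get_image('wrist'); f.append(readout.state()['force'])
f=np.mean(f,0);print(p,f,(f-[.2,-.3,-2.4])@n,'nominal depth',-(p+z*94.6-r)@n)
E
```

```text
clock: 12.68
ee_pos: [461.4, 318.9, 223.8]
tcp_rot: [0.175, 0.107, 0.979, -0.009]
force: [-1.3, 0.2, 0.8]
width: 30.4
[461.4208819  318.86301777 223.76650925] [-0.83309872  0.15253278  1.69933972] 4.230673166137071 nominal depth 2.25751827410962
```

```bash
python3 -m jog '[[[-1,0,0,0.001,0,0,0],[-1,0,0,0.002,0,0,0],[-1,0,0,0.003,0,0,0],[-1,0,0,0.003,0,0,0],[-1,0,0,0.003,0,0,0],[-1,0,0,0.003,0,0,0],[-1,0,0,0.003,0,0,0],[-1,0,0,0.003,0,0,0],[-1,0,0,0.003,0,0,0],[-1,0,0,0.003,0,0,0],[-1,0,0,0.003,0,0,0],[-1,0,0,0.003,0,0,0]]]'
python3 - <<'E'
from h import *
f=[]
p,Rt,s=tcp();z=Rt[:,2];r=np.array([492.2,312,137]);n=np.array([-.3335,.0751,.9397])
for _ in range(3): w=get_image('wrist'); f.append(readout.state()['force'])
f=np.mean(f,0);print(p,f,(f-[.2,-.3,-2.4])@n,'nominal depth',-(p+z*94.6-r)@n, 'angle',np.degrees(np.arccos(-z@n)))
A=[]
for nm in('side','scene'):
    d=grab(nm,nm+'8'); u,v=proj(d,r).astype(int);x0,y0=u-25,v-40
    A.append(cv2.resize(d['img'][y0:y0+75,x0:x0+50],None,fx=8,fy=8,interpolation=cv2.INTER_CUBIC))
cv2.imwrite('pics/c8.png',np.hstack(A)[...,::-1])
E
```

```text
clock: 13.83
ee_pos: [462.2, 318.6, 220.4]
tcp_rot: [0.174, 0.107, 0.979, -0.009]
force: [-1.4, 1.4, 3.4]
width: 30.3
[462.2013368  318.61289851 220.35704652] [-2.02592168  0.8331827   3.07215796] 5.969633733883707 nominal depth 5.741325820848693 angle 1.3657595972845802
```

View pics/c8.png

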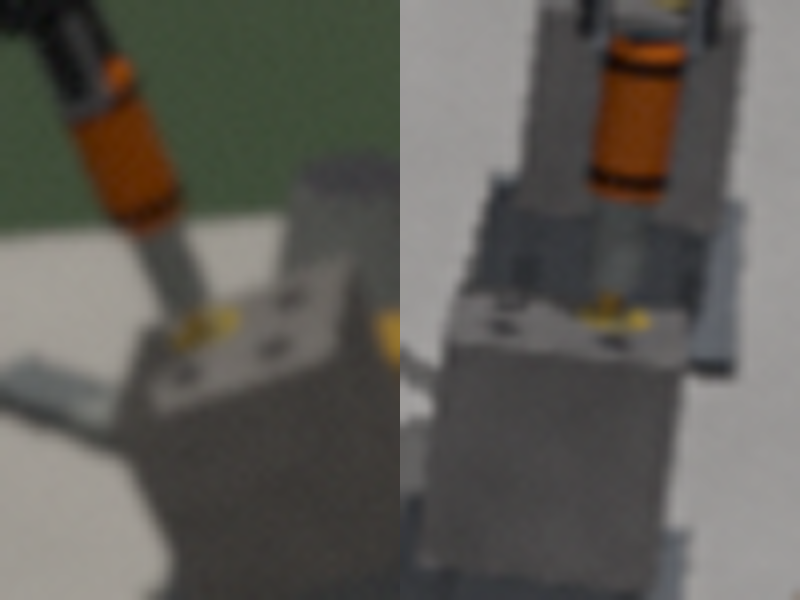

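The tip is inside the yellow ring in both views: scene (610,318) against a ring centre near (617,320), and side about (200,325). The push is 6.0 N and the nominal depth is 5.7 mm. Handing in.

```bash
python3 -c "
from station import bot,readout
print(readout.state()['clock'],bot.close_job())"
```

```text
the job is handed in; nothing more can be done
14.0833 None
```

The job is done and handed in at 14.1 s. I took the orange probe from its stand and checked it on the blue dot. It is now held pressed inside the yellow ring of the right-hand cube.

- **Check on the steel block:** the probe was held upright for about 1.3 s, with roughly 6 N of push (about 6 mm of plunger travel). The tip sat within a few millimetres of the dot's centre.
- **Press in the yellow ring:** at the last check the push was 6.0 N and the depth from geometry 5.7 mm. The tip was about 1.5–2 mm from the ring's centre. The tool axis was 1.4° off the face normal, mostly from the lean correction below.
- **Readings that disagreed:** the wrist camera suggested the probe leans up to 3° sideways in the grip, while the scene and side cameras showed 1° or less. I corrected by 1.2° as a compromise, and in the scene view taken just before the press the probe ran parallel to the cube's edges. My first estimate of the cube's yaw (−20°, from side-camera depth) was wrong; the cradle edges and wrist depth gave about −12.7°, which I used.
- **Limits and other objects:** nothing else was deliberately moved or touched, but I made no separate check of the bystanders at the end. I viewed 12 pictures against the budget of 10.

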